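# Build up a signal beacon in the assembly nest

### The job

Build up one signal beacon in the round assembly nest: set the grey base into the nest's pocket, then stand the LED board in the base, put the tall domed lens over the LEDs into the base's rim, and last lower the black clamping ring over the lens onto the base. Take the parts in that order and leave each one level and fully home, let go. The low flat-topped lens, the carton, the screw tub and the jar stay where they are.

Things in the scene. Friction and masses are not known exactly. Their poses are not given: they have to be found in the camera images.
- nest: Assembly nest, fixed to the bench: square aluminium plate 116 x 116 x 8 mm carrying a black plastic ring 92 mm outside diameter whose top is 18 mm above the bench. The round pocket inside the ring is 69 mm in diameter and its floor is the plate's top, 8 mm above the bench. Origin: centre of the plate's underside (on the pocket's axis); z up.
- base: Beacon base: grey round plastic housing, open on top, 64 mm outside diameter, 28 mm high. Inside: round well 49 mm wide, floor 8 mm above the underside; the top 4 mm are recessed to 59 mm (ledge 24 mm above the underside). Foot chamfered 2 mm. Open side up. Origin: centre of underside; z up. Grip across the outside near the rim; seated, 18 mm of it stand clear of the nest's ring. About 110 g.
- led: LED board: aluminium disc 44 mm wide, 5 mm thick, green circuit board on top, with a central round aluminium post 18 mm thick with small yellow LEDs; 40 mm high in all. Stands post up. Origin: centre of the disc's underside; z up. Grip by the post's upper half. The disc rests on the base's well floor; the post then ends 20 mm above the base's rim. About 80 g.
- tall_lens: Tall lens: amber translucent hollow dome, open below, 46 mm high; flange 54 mm wide, 4 mm thick at the bottom, straight body 42 mm wide from 4 to 30 mm height, round dome above. Inside free to 36 mm width, 30 mm height. Stands flange down. Origin: centre of underside; z up. Grip across the straight body. Flange lies on the ledge in the base's recess, flush with the rim. About 50 g.
- ring: Clamping ring: black ribbed plastic ring, 62 mm outside and 47 mm inside diameter, 14 mm high, lying flat. Origin: centre of its underside; z up. Grip across the outside. It goes down over the lens's body and lies on the base's rim and the lens's flange, underside 28 mm above the base's underside. About 50 g.
- low_lens: Low lens, not wanted: amber like the tall one and with the same 54 mm flange and 42 mm body, but flat-topped and only 20 mm high (too low to go over the LED post). Origin: centre of its underside. Stays where it is.
- carton: Small closed cardboard box 66 x 50 x 34 mm, loose. Origin: centre of its underside; x along its 66 mm length. Stays where it is.
- tub: Small round white open tub of brass screws, 52 mm in diameter, 28 mm high, loose. Origin: centre of its underside. Stays where it is.
- jar: Small round white closed jar, 48 mm in diameter, 45 mm high, loose. Origin: centre of its underside. Stays where it is.
Not all that is in view belongs to the job. Leave any blue or purple look-alike of the tall_lens alone.

How it is judged:
By the outcome, as a careful person would: the job done as asked, in the order asked, and still so for the second after the job is handed in, with the robot touching nothing.
It also fails if it takes over 120 s, if anything falls off the work surface, if the arm or the gripper's body presses on something with over 40 N, if the wrist force passes 120 N, or if a joint passes its speed limit or range.

### The arm

A 6-joint arm with a two-finger parallel gripper is mounted at the origin on the work surface. World frame = base frame: x ahead of the robot, y to its left, z up, the work surface at z = 0. Lengths are in m, angles in degrees, forces in N, time in s.
With the tool pointing down it reaches from about 0.375 to 0.75 m from the base axis. Payload 9 kg.
Tool frame: the origin (TCP) lies where the fingers leave the gripper's body, on its centre line; the fingertips stand 73 mm ahead of it and the grasp point (between the pads) lies 54 mm ahead of it (robot.tip_reach is the distance from the TCP to the fingertips, in m); z points along the fingers, y is the direction in which the jaws open and shut (so a half turn about z gives the same grasp; the last joint's range is limited). The gripper opens to 85 mm and grips with 20 to 120 N. Pads are 22 mm wide; open, the fingers measure 114 mm over their backs; the gripper's body (76 mm by 85 mm) begins 54 mm behind the grasp point. The pads swing forward as they close: fully open they stand 13 mm farther back than shut.
Start: joints at [-84.265, 5.964, 5.575, 89.605, 0, 77.527], TCP at [0.187, -0.57, 0.304] pointing down, gripper open.
Joint ranges: [-171.21, 171.21], [-48.23, 106.86], [-62.78, 66.21], [-105.2, 120.99], [-86.42, 89.51], [-180, 180]. Speed limits (degrees/s): [127.2, 127.2, 147.25, 180, 180, 180].

### API

Orientations are given as [roll, pitch, yaw] about the fixed x, y, z axes, in that order (R = Rz(yaw) Ry(pitch) Rx(roll)).
In Python, from plant import robot gives the robot as it stands. Calls block until the motion is done:
- robot.move_pose(position, orientation): joint-space move of the TCP to a pose.
- robot.line_to(position, vel=0.15, rotation=None, guard=None): straight line of the TCP; rotation=None keeps the orientation; vel is the mean speed in m/s. With guard (N) it stops when the force on the tool has changed by that much, and returns True; else False.
- robot.goto_joints(angles): joint-space move.
- robot.set_gripper(opening): finger opening in m; the grip force is fixed at half the most; returns when the fingers have stopped.
- robot.pause(seconds).
- robot.ik(position, orientation): joint angles nearest the present ones, or None.
- robot.observe(): the state.
- robot.grab_frame(name): name is "side" or "top" or "wrist"; returns the picture (420x560x3 uint8, blue, green, red); there is no depth.
- robot.get_calibration(name): a dict with "vertical_fov" (degrees; the focal length in pixels is half the picture's height over the tangent of half this angle, whatever the lens; pixels are square), "cx", "cy" (the principal point, pixels), "rvec" (rotation vector, rad) and "tvec" (3), from world to camera coordinates, as OpenCV has them. Camera axes: x right, y down, z forward; pixel columns grow to the right and rows downward; lengths in m; the calibration is good to about 2 mm. A picture is of the moment at which its call begins: read the wrist's pose just before it. get_calibration takes no time and is no camera call; for the wrist camera it gives the pose at the moment of the call.
A pose or a line that the arm cannot do raises robot.IKError and nothing moves.
- robot.job_done(): hands the job in, once; it reports no verdict.
The state is a dict: "time": time; "q": joint angles; "qvel": joint speeds; "joint_torque": joint torques, N m; "tool_pos": TCP position; "tcp_rot": TCP orientation; "ft_force": force on the tool from outside, world axes, zero at the start; "torque": the same for the moment, N m; "gripper_width": finger opening in m.
Only numpy, scipy, OpenCV 4.12 (cv2) and the standard library are available. Lean on these libraries where they do the work, as an engineer would, in place of code of your own. Each camera call takes 0.05 s, during which the arm holds its last target. There are 200 camera calls.

## Working session

There is one attempt and no reset: what is moved stays moved. The work goes in short steps, each a Python script; the robot and the scene stay as the last script left them, time stands still between calls to the robot, and variables do not carry over. Pictures are saved under pics/ and viewed, about 12 in all and at most 16, crops included, and the job is handed in when it is done.

```bash
ls; mkdir -p pics; python3 - <<'E'
from plant import robot
import cv2, numpy as np
for n in ("top","side","wrist"):
    c=robot.get_calibration(n); print(n,c)
    im=robot.grab_frame(n); cv2.imwrite(f"pics/{n}0.png",im)
s=robot.observe(); print(s["time"],s["tool_pos"],s["tcp_rot"],s["gripper_width"],robot.tip_reach)
E
```

```text
pics
top {'vertical_fov': 54.348181656237976, 'cx': 279.31469160465525, 'cy': 207.83722925440424, 'rvec': array([ 2.19555804, -2.14781368,  0.12622397]), 'tvec': array([-0.01308043,  0.56982567,  0.84958392])}
side {'vertical_fov': 51.132017422131234, 'cx': 275.72030557635105, 'cy': 208.42553722062974, 'rvec': array([ 0.84870934, -2.64985043,  0.9168254 ]), 'tvec': array([0.44564294, 0.29629798, 0.91799486])}
wrist {'vertical_fov': 67.36361829719564, 'cx': 279.80111817211537, 'cy': 211.3615621975468, 'rvec': array([-2.31656037,  1.67706453,  0.28269221]), 'tvec': array([-0.59933215, -0.04151599,  0.3803264 ])}
0.15 [ 0.18748869 -0.56976194  0.30330005] [-1.79942953e+02 -1.32781937e-02  1.82089014e+01] 0.08497026612452731 0.0726
```

View pics/top0.png

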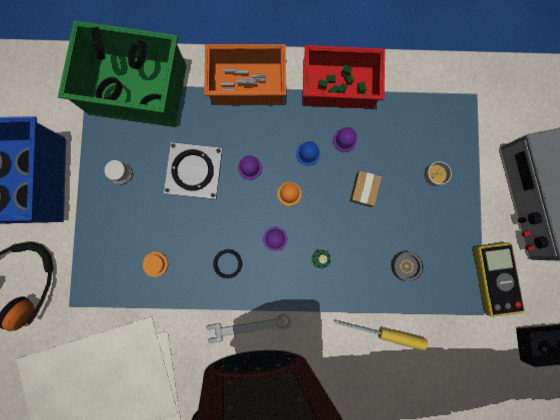

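View pics/side0.png

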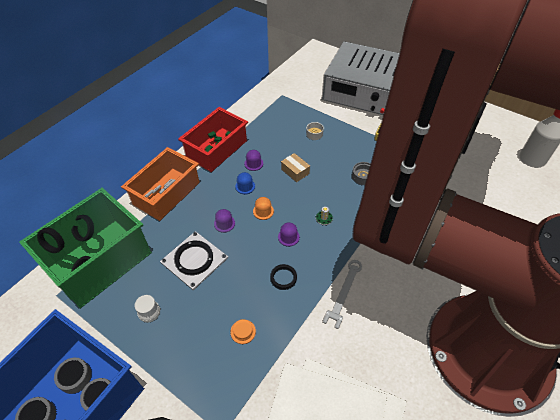

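Top view: nest (193,170), base candidate (407,265) vs brass tub (438,173), LED (321,259), ring (228,263). The two orange lenses are at (289,193), a dome, and (155,264), flat. Purple and blue look-alikes are at (250,167), (275,239), (346,138) and (308,152). The orange dome fits tall_lens because it is amber and domed (side view 263,208). I'll confirm it in an enlarged crop and measure.

```bash
cat > h.py <<'E'
import cv2, numpy as np
from plant import robot
def cam(c):
    f=210/np.tan(np.radians(c["vertical_fov"])/2)
    R=cv2.Rodrigues(np.array(c["rvec"]))[0]; t=np.array(c["tvec"]).ravel()
    K=np.array([[f,0,c["cx"]],[0,f,c["cy"]],[0,0,1]])
    return K,R,t
def ray(c,p):
    K,R,t=cam(c); d=R.T@np.linalg.inv(K)@np.array([p[0],p[1],1.]); return -R.T@t,d/np.linalg.norm(d)
def plane(c,p,z):
    o,d=ray(c,p); return o+d*(z-o[2])/d[2]
def proj(c,X):
    K,R,t=cam(c); v=K@(R@np.array(X,float)+t); return v[:2]/v[2]
def tri(rays):
    """least-squares meeting point of rays, and the mean miss"""
    A=[np.eye(3)-np.outer(d,d) for o,d in rays]
    X=np.linalg.solve(sum(A),sum(a@o for a,(o,d) in zip(A,rays)))
    return X,np.mean([np.linalg.norm(a@(X-o)) for a,(o,d) in zip(A,rays)])
def blobs(mask,amin=40):
    n,l,s,c=cv2.connectedComponentsWithStats(mask.astype(np.uint8))
    return [(c[i].round(1).tolist(),int(s[i][4]),s[i][:4].tolist()) for i in range(1,n) if s[i][4]>=amin]
def crop(im,p,r=35,size=260):
    x,y=map(int,p); return cv2.resize(im[max(0,y-r):y+r,max(0,x-r):x+r],(size,size),interpolation=cv2.INTER_CUBIC)
E
python3 - <<'E'
from h import *
T=cv2.imread("pics/top0.png");S=cv2.imread("pics/side0.png")
m=np.vstack([np.hstack([crop(T,p) for p in [(289,193),(155,264),(407,265)]]),np.hstack([crop(S,p) for p in [(263,208),(243,330)]]+[crop(T,(321,259))])])
cv2.imwrite("pics/crop1.png",m)
for n,I in(("T",T),("S",S)):
    h=cv2.cvtColor(I,cv2.COLOR_BGR2HSV)
    print(n,"orange",blobs((abs(h[...,0].astype(int)-14)<6)&(h[...,1]>170)&(h[...,2]>120)))
    print(n,"black",[b for b in blobs(h[...,2]<45,100) if b[1]<3000])
E
```

```text
T orange [([247.6, 73.1], 2208, [205, 45, 81, 50]), ([288.9, 193.3], 382, [278, 183, 23, 23]), ([154.5, 264.0], 430, [143, 253, 25, 23]), ([11.3, 317.2], 274, [2, 304, 20, 26])]
T black [([148.2, 100.4], 1851, [71, 45, 115, 82]), ([109.2, 88.4], 320, [95, 78, 28, 22]), ([149.6, 98.2], 107, [140, 94, 21, 10]), ([23.3, 161.3], 166, [18, 151, 10, 21]), ([191.6, 169.4], 491, [172, 150, 41, 40]), ([524.1, 170.5], 467, [514, 150, 21, 41]), ([4.2, 164.5], 161, [0, 152, 10, 26]), ([21.9, 195.7], 173, [16, 185, 11, 23]), ([3.1, 197.6], 146, [0, 186, 9, 25]), ([531.5, 218.2], 208, [518, 212, 25, 13]), ([540.8, 241.9], 164, [534, 236, 15, 13]), ([35.8, 266.2], 654, [0, 242, 53, 82]), ([501.9, 286.0], 1102, [482, 245, 41, 70]), ([227.1, 263.5], 241, [214, 250, 28, 28]), ([545.1, 257.4], 101, [530, 253, 29, 7]), ([9.5, 307.5], 165, [0, 297, 29, 31]), ([539.3, 345.0], 1599, [517, 325, 43, 42])]
S orange [([160.6, 178.0], 895, [121, 147, 78, 59]), ([262.8, 208.3], 320, [254, 197, 20, 23]), ([242.6, 331.2], 449, [231, 320, 24, 24])]
S black [([514.5, 93.5], 1516, [454, 0, 106, 167]), ([434.7, 86.6], 992, [417, 48, 38, 79]), ([343.6, 88.1], 239, [331, 81, 26, 15]), ([413.1, 149.4], 367, [404, 132, 21, 35]), ([447.4, 192.4], 146, [436, 168, 28, 43]), ([400.6, 185.8], 288, [393, 171, 18, 30]), ([530.4, 252.7], 478, [479, 203, 75, 85]), ([387.7, 223.6], 358, [379, 204, 20, 40]), ([83.3, 228.5], 298, [71, 215, 23, 27]), ([473.6, 313.6], 2215, [413, 223, 117, 132]), ([50.3, 239.9], 401, [37, 227, 28, 26]), ([193.1, 257.5], 460, [175, 241, 38, 34]), ([80.0, 261.6], 102, [72, 256, 19, 15]), ([283.3, 276.8], 275, [271, 265, 26, 25]), ([433.6, 346.5], 106, [428, 316, 19, 63]), ([485.0, 373.7], 120, [471, 352, 34, 41]), ([536.0, 380.7], 393, [523, 356, 31, 45]), ([70.1, 372.7], 494, [58, 360, 26, 26]), ([93.7, 391.7], 324, [84, 381, 24, 26]), ([33.4, 410.8], 432, [19, 400, 28, 20])]
```

View pics/crop1.png

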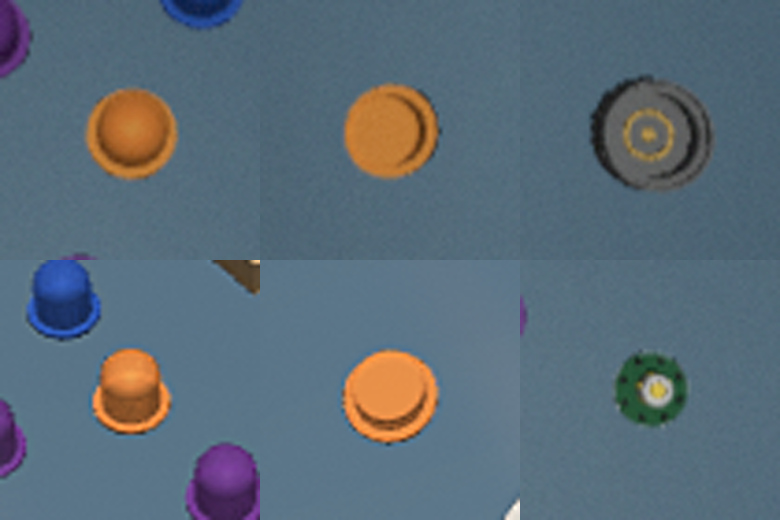

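The crop confirms it: (289,193) is the amber dome with a flange (tall lens), (155,264) is flat-topped (low lens), and (407,265) is the open grey base. Next come rough positions and the wrist camera offset, then close-up views.

```bash
python3 - <<'E'
from h import *
T=robot.get_calibration("top");S=robot.get_calibration("side");W=robot.get_calibration("wrist")
for n,p,z,q in [("nest",(192,169.5),.018,(193.1,257.5)),("base",(407,265.5),.028,None),("led",(321,259),.005,(324.5,216)),("lens",(288.9,193.3),.02,(262.8,208.3)),("ring",(227.4,263.7),.014,(283.3,276.8)),("jar",(117,171),.045,None),("tub",(438,173),.028,None),("carton",(367,188),.034,None),("p1",(250,167),.02,None),("p2",(275,239),.02,None),("blue",(308,152),.02,None),("p4",(346,138),.02,None),("low",(154.5,264),.01,None)]:
    X=plane(T,p,z); print(n,X.round(3),np.hypot(*X[:2]).round(3), [a.round(3) if hasattr(a,'round') else a for a in tri([ray(T,p),ray(S,q)])] if q else "")
K,R,t=cam(W); o=-R.T@t; s=robot.observe()
from scipy.spatial.transform import Rotation as Ro
Rt=Ro.from_euler("xyz",s["tcp_rot"],degrees=True).as_matrix()
print("cam in tool",Rt.T@(o-s["tool_pos"]),"\n",Rt.T@R.T)
E
```

```text
nest [0.652 0.193 0.018] 0.68 [array([0.653, 0.194, 0.012]), np.float64(0.0)]
base [ 0.453 -0.275  0.028] 0.53 
led [ 0.462 -0.094  0.005] 0.472 [array([ 0.462, -0.094,  0.013]), np.float64(0.0)]
lens [ 0.603 -0.021  0.02 ] 0.604 [array([ 0.605, -0.021,  0.016]), np.float64(0.001)]
ring [0.448 0.109 0.014] 0.461 [array([0.448, 0.11 , 0.007]), np.float64(0.0)]
jar [0.639 0.346 0.045] 0.727 
tub [ 0.655 -0.346  0.028] 0.74 
carton [ 0.617 -0.189  0.034] 0.645 
p1 [0.66  0.066 0.02 ] 0.663 
p2 [0.503 0.007 0.02 ] 0.503 
blue [ 0.697 -0.061  0.02 ] 0.699 
p4 [ 0.73  -0.145  0.02 ] 0.745 
low [0.444 0.266 0.01 ] 0.518 
cam in tool [ 8.44190772e-02  1.81670149e-05 -6.90453147e-02] 
 [[-4.72466134e-04 -9.45270273e-01 -3.26288045e-01]
 [ 9.99999871e-01 -3.86113907e-04 -3.29414692e-04]
 [ 1.85401564e-04 -3.26288159e-01  9.45270333e-01]]
```

```bash
python3 - <<'E'
from h import *
import pickle
out={}
R=[180,0,90]
for n,x,y in [("base",.453,-.275),("led",.462,-.094),("lens",.604,-.021),("ring",.448,.109),("nest",.652,.193)]:
    for k,dx in enumerate((-.03,.03)):
        p=[x+dx,y,.23]
        (robot.move_pose(p,R) if k==0 else robot.line_to(p,vel=.1))
        robot.pause(.15)
        c=robot.get_calibration("wrist"); im=robot.grab_frame("wrist")
        cv2.imwrite(f"pics/w_{n}{k}.png",im); out[n,k]=(c,im)
print(robot.observe()["time"])
pickle.dump(out,open("scan.pkl","wb"))
ims=[cv2.resize(out[n,0][1][40:400,80:480],(266,240)) for n in("base","led","lens","ring","nest")]
ims.append(ims[0]*0)
cv2.imwrite("pics/mos.png",np.vstack([np.hstack(ims[:3]),np.hstack(ims[3:])]))
E
```

```text
10.325
```

View pics/mos.png

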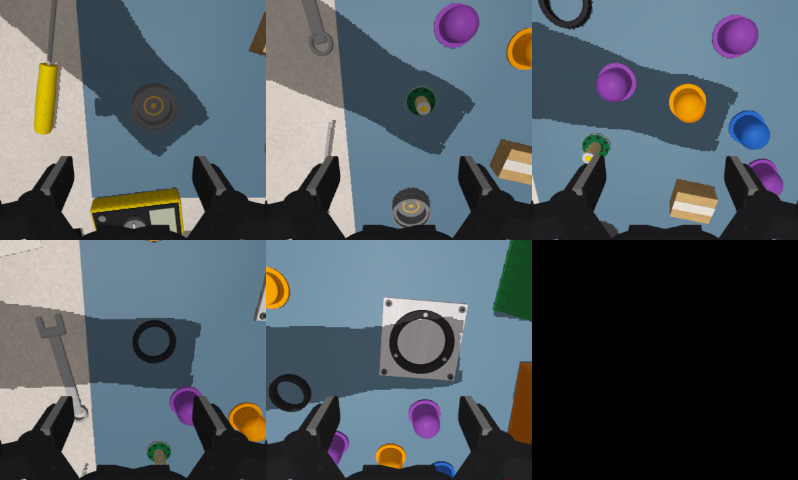

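```bash
cat >> h.py <<'E'
def seg(name,im):
    h=cv2.cvtColor(im,cv2.COLOR_BGR2HSV).astype(int); H,S,V=h[...,0],h[...,1],h[...,2]
    if name=="lens": return (abs(H-17)<8)&(S>150)&(V>80)
    if name=="led": return (H>45)&(H<90)&(S>90)
    if name in("ring","nest"): return V<48
    if name=="base": return (S<60)&(V<150)
def find(name,im,p):
    """hull ellipse of the segmented blob nearest pixel p"""
    m=cv2.morphologyEx(seg(name,im).astype(np.uint8),cv2.MORPH_CLOSE,np.ones((5,5)))
    cs=[c for c in cv2.findContours(m,cv2.RETR_EXTERNAL,cv2.CHAIN_APPROX_NONE)[0] if cv2.contourArea(c)>250]
    e=[cv2.fitEllipse(cv2.convexHull(c)) for c in cs]
    return min(e,key=lambda q:np.hypot(q[0][0]-p[0],q[0][1]-p[1]))
E
python3 - <<'E'
from h import *
import pickle
out=pickle.load(open("scan.pkl","rb"))
rough=dict(base=(.453,-.275,.014),led=(.462,-.094,.005),lens=(.604,-.021,.02),ring=(.448,.109,.007),nest=(.652,.193,.014))
tiles=[]
for n,X in rough.items():
    r=[];
    for k in(0,1):
        c,im=out[n,k]; p=proj(c,X); e=find(n,im,p); r.append(ray(c,e[0]))
        print(n,k,p.round(0),np.round(e[0],1),np.round(e[1],1))
        d=im.copy(); cv2.ellipse(d,e,(0,0,255),1)
        if k==0: tiles.append(crop(d,p,60,260))
    T,miss=tri(r); print("   ->",T.round(4),"miss",round(miss,4))
    _=[print("     at zexp",plane(out[n,k][0],find(n,out[n,k][1],proj(out[n,k][0],X))[0],X[2]).round(4)) for k in(0,1)]
tiles.append(tiles[0]*0)
cv2.imwrite("pics/mos2.png",np.vstack([np.hstack(tiles[:3]),np.hstack(tiles[3:])]))
E
```

```text
base 0 [312. 196.] [311.7 200.9] [70.8 73.1]
base 1 [248. 197.] [247.4 201.9] [70.6 73. ]
   -> [ 0.4526 -0.2782  0.0189] miss 0.0
     at zexp [ 0.4532 -0.2798  0.014 ]
     at zexp [ 0.4521 -0.2797  0.014 ]
led 0 [310. 193.] [312.9 191.9] [41.8 43.8]
led 1 [249. 195.] [251.6 193.1] [41.9 43.3]
   -> [ 0.4646 -0.0926  0.0051] miss 0.0
     at zexp [ 0.4646 -0.0927  0.005 ]
     at zexp [ 0.4646 -0.0926  0.005 ]
lens 0 [313. 198.] [314.2 194.1] [55.2 59.3]
lens 1 [248. 199.] [251.3 194.9] [55.2 58.9]
   -> [ 0.6066 -0.0201  0.0094] miss 0.0
     at zexp [ 0.6054 -0.017   0.02  ]
     at zexp [ 0.6076 -0.017   0.02  ]
ring 0 [310. 195.] [311.5 192.2] [64.4 65.6]
ring 1 [249. 195.] [250.2 192.8] [64.5 65.3]
   -> [0.4494 0.1116 0.0076] miss 0.0
     at zexp [0.4495 0.1114 0.007 ]
     at zexp [0.4494 0.1114 0.007 ]
nest 0 [312. 196.] [313.9 192.3] [94.3 97.4]
nest 1 [248. 197.] [249.8 193.2] [94.4 97.5]
   -> [0.6537 0.1973 0.0154] miss 0.0
     at zexp [0.6539 0.1969 0.014 ]
     at zexp [0.6536 0.197  0.014 ]
```

View pics/mos2.png

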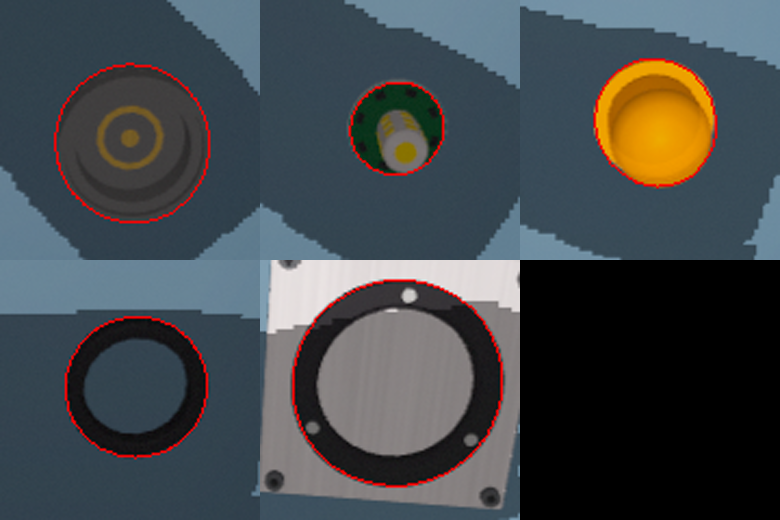

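```bash
python3 - <<'E'
from h import *
import pickle
out=pickle.load(open("scan.pkl","rb"))
r=[]
for k in(0,1):
    c,im=out["base",k]; p=proj(c,(.4526,-.278,.008))
    h=cv2.cvtColor(im,cv2.COLOR_BGR2HSV).astype(int)
    m=((h[...,0]<30)&(h[...,0]>10)&(h[...,1]>90)).astype(np.uint8)
    yy,xx=np.nonzero(m); s=np.hypot(xx-p[0],yy-p[1])<28
    e=cv2.fitEllipse(cv2.convexHull(np.c_[xx[s],yy[s]].astype(np.int32))); r.append(ray(c,e[0])); print(s.sum(),e)
print("base floor mark",tri(r))
tc=robot.get_calibration("top"); print(plane(tc,(407,265.5),.008))
R=[180,0,90]
robot.move_pose([.453,-.185,.13],R); robot.set_gripper(.064)
print(robot.observe()["gripper_width"])
robot.line_to([.453,-.185,.085],vel=.1)
print(robot.line_to([.453,-.185,.05],vel=.02,guard=4), robot.observe()["tool_pos"],robot.observe()["time"])
robot.line_to([.453,-.185,.13],vel=.15)
E
```

```text
337 ((310.4917297363281, 198.0611572265625), (29.323762893676758, 30.90914535522461), 77.36233520507812)
341 ((248.6864776611328, 199.0630340576172), (29.14588737487793, 30.915910720825195), 110.67369842529297)
base floor mark (array([ 0.45265598, -0.27910804,  0.00688143]), np.float64(4.795965272857505e-05))
[ 0.45221329 -0.28183569  0.008     ]
0.06371775601917029
True [ 0.45301084 -0.18496363  0.06653597] 13.9333
```

```bash
python3 - <<'E'
from h import *
R=[180,0,90]; bx,by=.4527,-.2790
robot.set_gripper(.085); robot.move_pose([bx,by,.13],R)
robot.line_to([bx,by,.079],vel=.08); robot.set_gripper(.055); robot.pause(.2)
print("width",robot.observe()["gripper_width"])
robot.line_to([bx,by,.16],vel=.12)
robot.move_pose([.6537,.1973,.16],R); robot.pause(.2)
s=robot.observe(); c=robot.get_calibration("wrist"); im=robot.grab_frame("wrist"); cv2.imwrite("pics/held_base.png",im)
print(s["time"],s["tool_pos"],s["gripper_width"],s["ft_force"])
z=s["tool_pos"][2]-.079+.008
p=proj(c,[*s["tool_pos"][:2],z]); print(p)
h=cv2.cvtColor(im,cv2.COLOR_BGR2HSV).astype(int)
m=((h[...,0]<30)&(h[...,0]>10)&(h[...,1]>90)); yy,xx=np.nonzero(m); k=np.hypot(xx-p[0],yy-p[1])<45
if k.sum()>50:
    e=cv2.fitEllipse(cv2.convexHull(np.c_[xx[k],yy[k]].astype(np.int32))); print(k.sum(),e,"off",(plane(c,e[0],z)-s["tool_pos"]).round(4))
E
```

```text
width 0.062445799493795535
19.575 [0.65390406 0.19636487 0.16013959] 0.0623446510032823 [-0.22649618  0.28553792 -1.13429447]
[279.66202022 278.4605393 ]
1068 ((279.6753234863281, 275.13336181640625), (50.8844108581543, 57.65019989013672), 90.30901336669922) off [ 0.      0.0019 -0.071 ]
```

View pics/held_base.png

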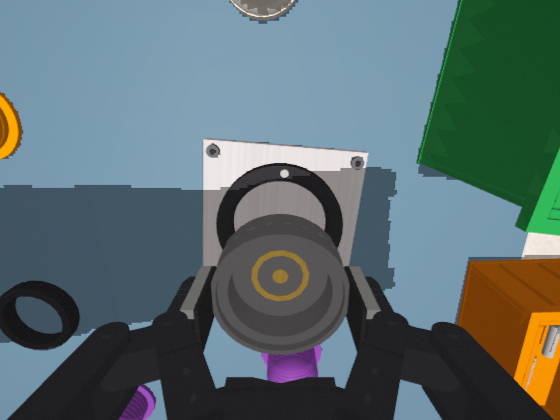

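The base is held level with the gold mark at (280,275), about 1–2 mm ahead of the tool axis. I'll correct for that and lower it with a guard.

```bash
python3 - <<'E'
from h import *
def st(t): s=robot.observe(); print(t,round(s["time"],2),s["tool_pos"].round(4),s["gripper_width"].__round__(4),s["ft_force"].round(1),s["tcp_rot"].round(2))
x,y=.6535,.1966
robot.line_to([x,y,.16],vel=.05); st("above")
robot.line_to([x,y,.104],vel=.1); st("pre")
g=robot.line_to([x,y,.084],vel=.02,guard=6); st(f"guard {g}")
E
```

```text
above 19.88 [0.6535 0.1964 0.16  ] 0.0617 [-0.2  0.1 -0.9] [-180.      0.     89.99]
pre 20.58 [0.6537 0.1966 0.1044] 0.0621 [ 0.7 -0.6 -1.1] [179.98  -0.    90.  ]
guard True 21.32 [0.6533 0.1966 0.0886] 0.0621 [-1.8 -1.1  4.6] [-179.98    0.     90.  ]
```

```bash
python3 - <<'E'
from h import *
def st(t): s=robot.observe(); print(t,round(s["time"],2),s["tool_pos"].round(4),s["gripper_width"].__round__(4),s["ft_force"].round(1))
g=robot.line_to([.6535,.1966,.0855],vel=.01,guard=12); st(f"guard {g}")
c=robot.get_calibration("wrist"); im=robot.grab_frame("wrist"); cv2.imwrite("pics/nest_b1.png",cv2.resize(im[120:330,140:420],(800,600)))
E
```

```text
guard True 21.53 [0.6534 0.1966 0.0886] 0.0618 [-1.4 -0.8  5.2]
```

View pics/nest_b1.png

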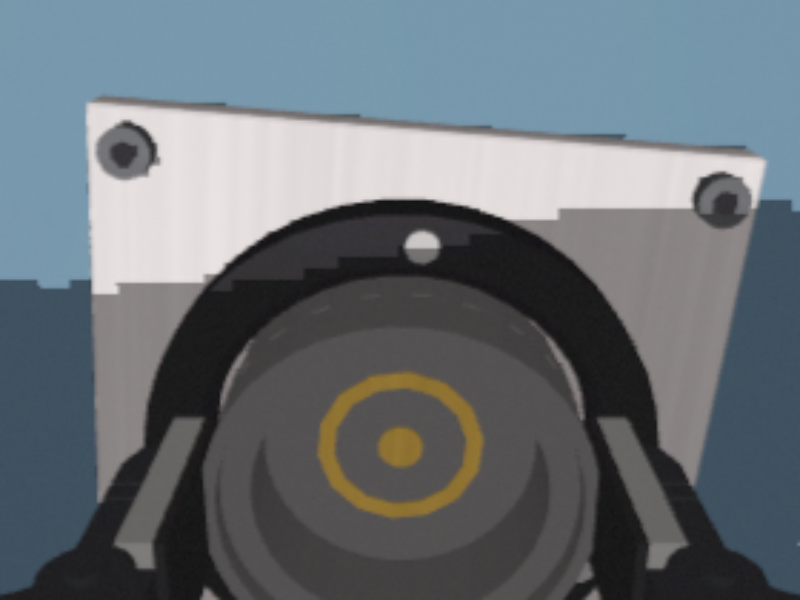

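The base is down inside the pocket and the gaps look equal left and right. I'll release it, back off, and check its height from two views.

```bash
cat >> h.py <<'E'
def st(t): s=robot.observe(); print(t,round(s["time"],2),s["tool_pos"].round(4),round(s["gripper_width"],4),s["ft_force"].round(1))
def gold(c,im,X,r=30):
    p=proj(c,X); h=cv2.cvtColor(im,cv2.COLOR_BGR2HSV).astype(int)
    yy,xx=np.nonzero((h[...,0]<30)&(h[...,0]>10)&(h[...,1]>90)); k=np.hypot(xx-p[0],yy-p[1])<r
    return cv2.fitEllipse(cv2.convexHull(np.c_[xx[k],yy[k]].astype(np.int32)))
def shot(name):
    robot.pause(.15); c=robot.get_calibration("wrist"); im=robot.grab_frame("wrist"); cv2.imwrite(f"pics/{name}.png",im); return c,im
E
python3 - <<'E'
from h import *
x,y=.6535,.1966
robot.set_gripper(.085); st("open")
robot.line_to([x,y,.14],vel=.1)
r=[];rr=[]
for k,dx in enumerate((-.03,.03)):
    robot.line_to([x+dx,y,.23],vel=.15); c,im=shot(f"nb{k}")
    e=gold(c,im,(x,.198,.016),22); r.append(ray(c,e[0])); print(np.round(e[0],1),np.round(e[1],1))
    q=find("base",im,proj(c,(x,.198,.036))); rr.append(ray(c,q[0])); print(q)
    if k==0: cv2.imwrite("pics/nbcrop.png",crop(im,proj(c,(x,.198,.036)),60,500))
print("mark",tri(r),"hull",tri(rr)); st("end")
E
```

```text
open 21.94 [0.6527 0.1965 0.0874] 0.0848 [ 0.3  0.4 -0.2]
[313.1 197.5] [30.4 32. ]
((321.793701171875, 203.22340393066406), (120.42704772949219, 167.37655639648438), 73.37255859375)
[248.8 197.3] [30.1 31.8]
((259.0177307128906, 204.13134765625), (127.69266510009766, 152.30738830566406), 64.62738037109375)
mark (array([0.65333652, 0.19701642, 0.01555347]), np.float64(4.1280648182072826e-05)) hull (array([0.66242434, 0.18926914, 0.0105422 ]), np.float64(0.0005343364903585277))
end 24.35 [0.6829 0.1968 0.2303] 0.0851 [-0.2  0.6  0.2]
```

View pics/nbcrop.png

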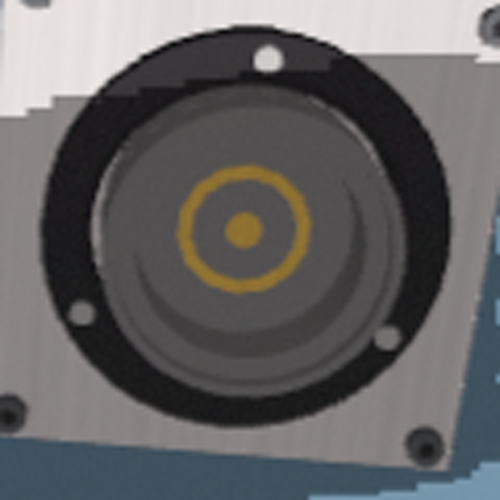

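Base seated: the mark is at z 15.6 mm (expected 16), it sits concentric with the ring, and its centre is (0.6533, 0.1970). Next, the LED.

```bash
python3 - <<'E'
from h import *
R=[180,0,90]; x,y=.4646,-.0926
robot.set_gripper(.05); robot.move_pose([x,y,.15],R)
robot.line_to([x,y,.096],vel=.1); robot.set_gripper(.008); robot.pause(.2); st("grip")
robot.line_to([x,y,.18],vel=.15)
robot.move_pose([.6533,.1970,.18],R)
c,im=shot("held_led"); s=robot.observe(); st("held")
z=s["tool_pos"][2]-.096+.005; p=proj(c,[*s["tool_pos"][:2],z]); print(p)
e=find("led",im,p); print(e,"off",(plane(c,e[0],z)-s["tool_pos"]).round(4))
cv2.imwrite("pics/hl.png",cv2.resize(im[150:360,140:420],(640,480)))
E
```

```text
grip 27.49 [ 0.4651 -0.0928  0.0968] 0.0147 [-0.8  1.5  5.7]
held 29.7 [0.6534 0.1958 0.1805] 0.0145 [ 0.6  0.2 -0.7]
[279.59809133 259.55605449]
((279.6927795410156, 257.8829345703125), (67.078857421875, 73.52983093261719), 91.25652313232422) off [ 0.0001  0.0011 -0.091 ]
```

View pics/hl.png

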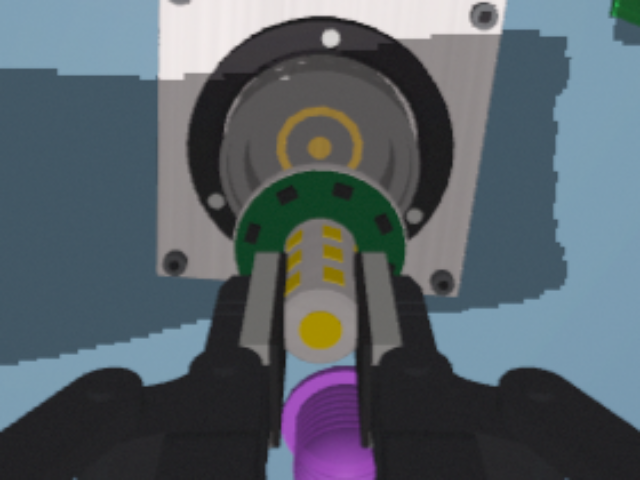

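The LED is held upright, with a small +1 mm offset along y. Lowering it now.

```bash
python3 - <<'E'
from h import *
x,y=.6533,.1962
robot.line_to([x,y,.18],vel=.05)
g=robot.line_to([x,y,.122],vel=.08,guard=15); st(f"pre {g}")
if not g:
    g=robot.line_to([x,y,.1085],vel=.02,guard=5); st(f"guard {g}")
E
```

```text
pre False 30.82 [0.6536 0.1962 0.1226] 0.0148 [ 0.7  0.8 -1.4]
guard True 31.32 [0.6534 0.1962 0.1129] 0.0148 [0.  0.1 4.4]
```

```bash
python3 - <<'E'
from h import *
x,y=.6533,.1962
robot.set_gripper(.045); st("open"); robot.line_to([x,y,.16],vel=.1)
r=[];rt=[]
for k,dx in enumerate((-.03,.03)):
    robot.line_to([x+dx,y,.24],vel=.15); c,im=shot(f"nl{k}")
    X=(x,.197,.021); e=find("led",im,proj(c,X)); r.append(ray(c,e[0])); print(np.round(e,1) if 0 else e)
    g=gold(c,im,(x,.197,.056),9); rt.append(ray(c,g[0])); print(g)
    if k==0: cv2.imwrite("pics/nlcrop.png",crop(im,proj(c,(x,.197,.036)),60,500))
print("disc",tri(r),"top",tri(rt))
E
```

```text
open 31.73 [0.6528 0.1961 0.1119] 0.045 [ 0.2 -0.8 -0.4]
((312.5509033203125, 196.36965942382812), (42.800079345703125, 44.26964569091797), 63.17973327636719)
((316.3072509765625, 208.4669189453125), (9.643479347229004, 10.679308891296387), 77.21508026123047)
((249.210205078125, 196.13783264160156), (42.389522552490234, 44.00681686401367), 111.40669250488281)
((245.43113708496094, 208.27215576171875), (9.845999717712402, 10.224949836730957), 98.15867614746094)
disc (array([0.65338618, 0.19650074, 0.0210744 ]), np.float64(4.096702498048256e-05)) top (array([0.65330339, 0.19584292, 0.05524932]), np.float64(2.8029790273812297e-05))
```

View pics/nlcrop.png

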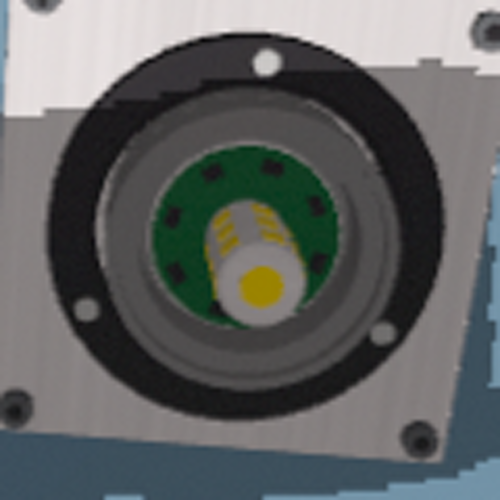

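LED home: disc top at 21.1 mm (expected 21), post top at 55.2 mm (expected 56) and vertical. For the lens, I'll refine the flange centre from its visible arc, then grasp.

```bash
cat >> h.py <<'E'
def flange(im,p,frac=.5):
    """ellipse through the far (upper) arc of the amber blob nearest p"""
    m=cv2.morphologyEx(seg("lens",im).astype(np.uint8),cv2.MORPH_CLOSE,np.ones((3,3)))
    cs=[c for c in cv2.findContours(m,cv2.RETR_EXTERNAL,cv2.CHAIN_APPROX_NONE)[0] if cv2.contourArea(c)>250]
    q=min(cs,key=lambda c:np.hypot(*(c.mean((0,1))-p)))[:,0]
    y0,y1=q[:,1].min(),q[:,1].max(); q=q[q[:,1]<y0+frac*(y1-y0)]
    return cv2.fitEllipseDirect(q.reshape(-1,1,2))
E
python3 - <<'E'
from h import *
import pickle
out=pickle.load(open("scan.pkl","rb")); r=[]
for k in(0,1):
    c,im=out["lens",k]; e=flange(im,proj(c,(.6066,-.0201,.01))); r.append(ray(c,e[0])); print(e, plane(c,e[0],.003).round(4))
T,miss=tri(r); print("flange",T,miss)
x=float(np.mean([plane(out["lens",k][0],flange(out["lens",k][1],proj(out["lens",k][0],(.6066,-.0201,.01)))[0],.003)[0] for k in(0,1)])); y=float(np.mean([plane(out["lens",k][0],flange(out["lens",k][1],proj(out["lens",k][0],(.6066,-.0201,.01)))[0],.003)[1] for k in(0,1)]))
print(x,y); assert abs(x-.6066)<.003 and abs(y+.0201)<.005
R=[180,0,90]
robot.set_gripper(.062); robot.move_pose([x,y,.15],R)
robot.line_to([x,y,.078],vel=.1); robot.set_gripper(.034); robot.pause(.2); st("grip")
robot.line_to([x,y,.20],vel=.15)
robot.move_pose([.6533,.1962,.20],R)
c,im=shot("held_lens"); s=robot.observe(); st("held")
z=s["tool_pos"][2]-.078+.003; p=proj(c,[*s["tool_pos"][:2],z]); e=flange(im,p); print(p,e,"off",(plane(c,e[0],z)-s["tool_pos"]).round(4))
cv2.ellipse(im,e,(0,0,255),1); cv2.imwrite("pics/hn.png",cv2.resize(im[150:360,140:420],(640,480)))
E
```

```text
((313.4071350097656, 191.9712677001953), (52.82035827636719, 55.19607162475586), 71.495849609375) [ 0.6065 -0.0197  0.003 ]
((251.81851196289062, 192.1971893310547), (52.02626037597656, 54.562076568603516), 101.82781982421875) [ 0.6066 -0.0192  0.003 ]
flange [ 0.60651179 -0.01957574  0.0026277 ] 0.00024930587752560645
0.6065148490490101 -0.019471890973642714
grip 36.68 [ 0.6074 -0.0197  0.0794] 0.0406 [-0.7 -0.1  5.3]
held 38.73 [0.6536 0.1945 0.2002] 0.0401 [-0.   0.7 -1.5]
[279.7468373 274.1965376] ((279.82550048828125, 262.8037414550781), (76.25578308105469, 92.28553009033203), 91.34837341308594) off [ 0.0001  0.0066 -0.075 ]
```

View pics/hn.png

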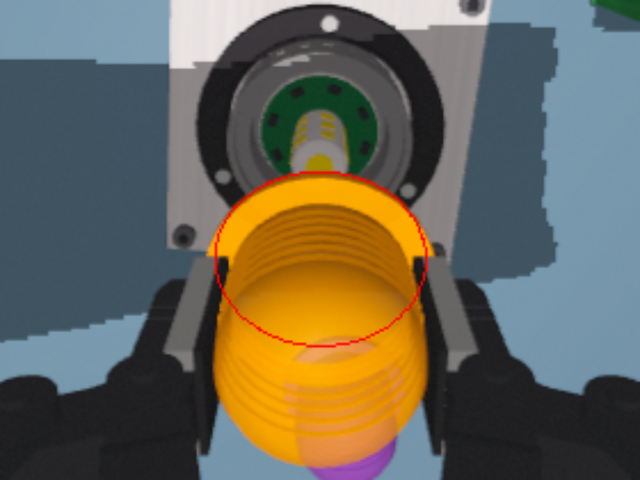

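```bash
python3 - <<'E'
from h import *
im=cv2.imread("pics/held_lens.png"); c=robot.get_calibration("wrist"); s=robot.observe(); st("now")
m=seg("lens",im); xs=slice(272,288); ys=[np.nonzero(m[180:300,x])[0][0]+180 for x in range(272,288)]; print(ys)
v=np.median(ys)-.5
for zr in (0,.004): 
    X=plane(c,(279.8,v),s["tool_pos"][2]-.0785+zr); print(zr,X.round(4),"off",(X[1]-.027-s["tool_pos"][1]).round(4))
E
```

```text
now 38.73 [0.6536 0.1945 0.2002] 0.0401 [-0.   0.7 -1.5]
[np.int64(202), np.int64(201), np.int64(221), np.int64(219), np.int64(225), np.int64(225), np.int64(225), np.int64(225), np.int64(225), np.int64(199), np.int64(201), np.int64(201), np.int64(200), np.int64(202), np.int64(226), np.int64(226)]
0 [0.6537 0.2236 0.1217] off 0.0021
0.004 [0.6537 0.2251 0.1257] off 0.0036
```

Corrected for the near-range bias seen with the base and LED, the lens offset is about +1 mm in y. Lowering it with a guard.

```bash
python3 - <<'E'
from h import *
x,y=.6532,.1960
robot.line_to([x,y,.20],vel=.05)
g=robot.line_to([x,y,.122],vel=.08,guard=15); st(f"pre {g}")
if not g:
    g=robot.line_to([x,y,.106],vel=.02,guard=4); st(f"guard {g}")
c,im=shot("lens_dn"); cv2.imwrite("pics/ld.png",cv2.resize(im[120:330,140:420],(640,480)))
E
```

```text
pre False 40.11 [0.6536 0.196  0.1228] 0.0406 [ 0.4 -0.6  0.6]
guard True 40.67 [0.6532 0.196  0.1114] 0.0402 [-1.6 -0.8  5.6]
```

View pics/ld.png

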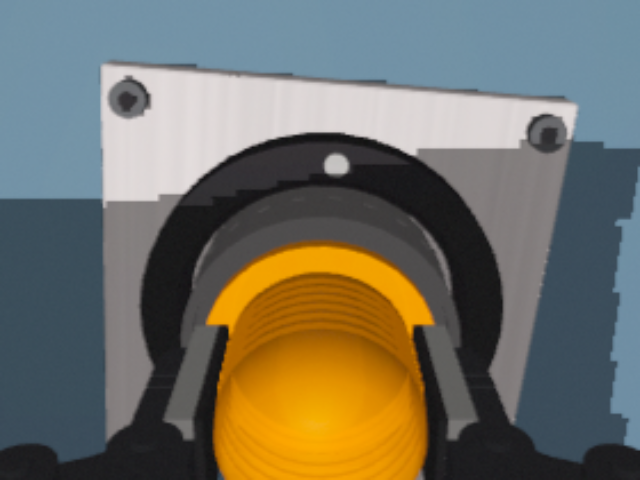

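The contact height of 0.1114 matches the grip height plus 32 mm, so the lens is in the recess. Releasing and checking.

```bash
python3 - <<'E'
from h import *
x,y=.6532,.1960
robot.set_gripper(.062); st("open"); robot.line_to([x,y,.17],vel=.1)
r=[]
for k,dx in enumerate((-.03,.03)):
    robot.line_to([x+dx,y,.25],vel=.15); c,im=shot(f"nn{k}")
    e=flange(im,proj(c,(x,.197,.045)),.45); r.append(ray(c,e[0])); print(e,plane(c,e[0],.036).round(4))
    if k==0: cv2.imwrite("pics/nncrop.png",crop(im,proj(c,(x,.197,.036)),60,500))
print("flange",tri(r)); st("")
E
```

```text
open 41.22 [0.6526 0.1959 0.1103] 0.0621 [-0.  -0.4  0.1]
((312.9311218261719, 198.7655487060547), (56.96965026855469, 58.34098434448242), 60.79338455200195) [0.6532 0.1954 0.036 ]
((248.74496459960938, 197.63221740722656), (54.819618225097656, 57.17008972167969), 104.1340103149414) [0.6533 0.1963 0.036 ]
flange (array([0.6532139 , 0.19574124, 0.03560826]), np.float64(0.00044879851746065097))
 43.62 [0.6826 0.1962 0.2503] 0.0623 [ 0.3  0.  -0.1]
```

View pics/nncrop.png

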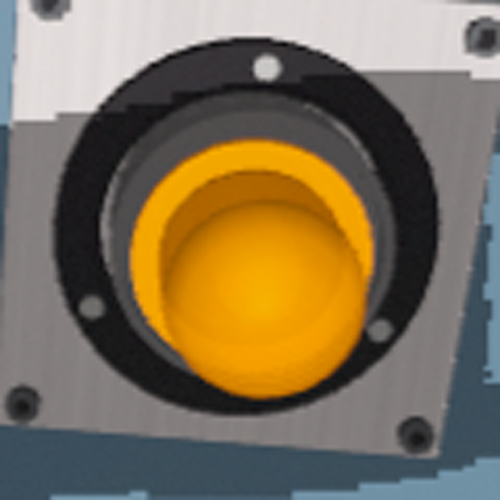

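Lens flange at 35.6 mm (expected 36) and inside the rim, centre about (0.6532, 0.1958). Now the ring.

```bash
python3 - <<'E'
from h import *
R=[180,0,90]; x,y=.4494,.1115
robot.set_gripper(.085); robot.move_pose([x,y,.13],R)
robot.line_to([x,y,.0695],vel=.08); st("down"); robot.set_gripper(.054); robot.pause(.2); st("grip")
robot.line_to([x,y,.20],vel=.15)
x,y=.6532,.1961
robot.move_pose([x,y,.20],R); robot.pause(.2); robot.line_to([x,y,.198],vel=.05); st("above")
c,im=shot("held_ring"); cv2.imwrite("pics/hr.png",cv2.resize(im[120:330,140:420],(640,480)))
E
```

```text
down 46.01 [0.4498 0.1115 0.07  ] 0.0852 [ 0.3 -0.3  0.4]
grip 46.58 [0.45   0.1115 0.071 ] 0.0595 [-4.1  0.  11.1]
above 48.97 [0.653  0.196  0.1981] 0.0595 [-0.1 -0.7 -0.5]
```

View pics/hr.png

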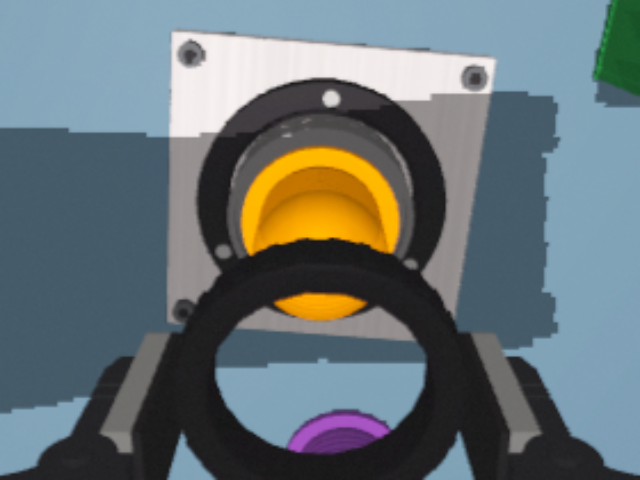

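```bash
python3 - <<'E'
from h import *
c=robot.get_calibration("wrist"); s=robot.observe()
print("hole off",(plane(c,(280,281.9),.141)-s["tool_pos"]).round(4),(plane(c,(280,281.9),.134)-s["tool_pos"]).round(4))
x,y=.6532,.1961
g=robot.line_to([x,y,.116],vel=.06,guard=10); st(f"pre {g}")
if not g:
    g=robot.line_to([x,y,.102],vel=.02,guard=5); st(f"guard {g}")
E
```

```text
hole off [ 0.0001  0.0066 -0.0571] [ 0.0001  0.0023 -0.0641]
pre False 50.68 [0.6535 0.1961 0.1165] 0.0597 [-0.1  0.5 -0.8]
guard True 51.18 [0.6532 0.1961 0.1072] 0.0594 [-0.9 -0.8  4.9]
```

```bash
python3 - <<'E'
from h import *
x,y=.6532,.1961
robot.set_gripper(.085); st("open"); robot.line_to([x,y,.17],vel=.1)
r=[];ims=[];cs=[]
for k,dx in enumerate((-.03,.03)):
    robot.line_to([x+dx,y,.26],vel=.15); c,im=shot(f"nr{k}")
    # mark the predicted seated ring top outline (r=31, z=.050) for checking
    P=np.array([proj(c,(x+.031*np.cos(a),.1965+.031*np.sin(a),.050)) for a in np.linspace(0,6.28,60)])
    d=crop(im,proj(c,(x,.197,.045)),50,400)
    o=np.array([int(v) for v in proj(c,(x,.197,.045))])-50; cv2.polylines(d,[np.int32((P-o)*4)],True,(0,0,255),1); ims.append(d)
cv2.imwrite("pics/nr.png",np.hstack(ims))
robot.move_pose([.5,-.15,.30],[180,0,90])
S=robot.grab_frame("side");T=robot.grab_frame("top")
cv2.imwrite("pics/sideT.png",np.hstack([cv2.resize(S[180:330,130:330],(400,300),interpolation=cv2.INTER_CUBIC),cv2.resize(T[100:310,90:370],(400,300),interpolation=cv2.INTER_CUBIC)])); st("")
E
```

```text
open 51.57 [0.6527 0.1961 0.1061] 0.0852 [ 0.4 -0.2 -0.3]
 55.64 [ 0.5005 -0.1493  0.2999] 0.085 [-0.  -0.6  0.4]
```

View pics/nr.png

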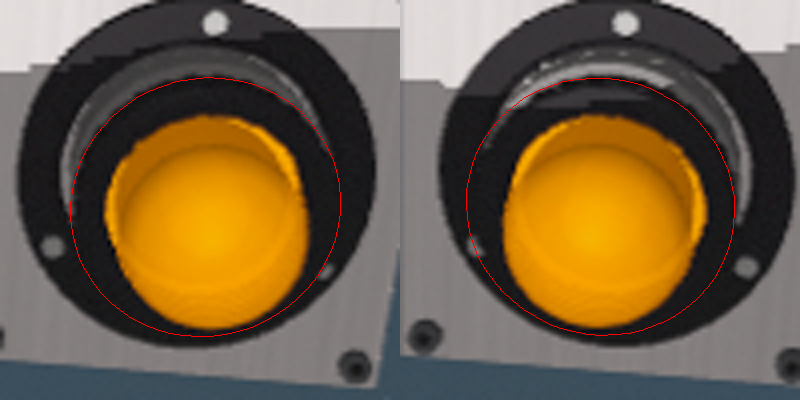

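View pics/sideT.png

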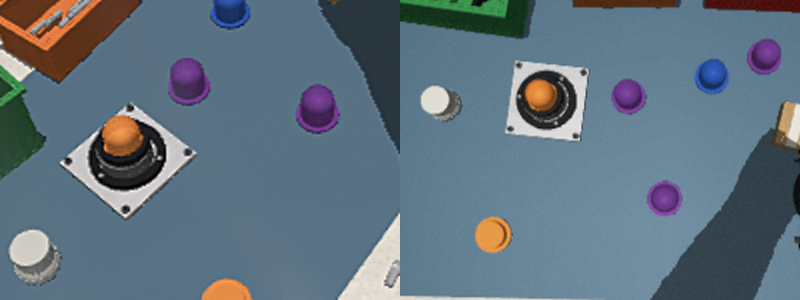

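The ring's edge follows the predicted seated outline (z = 50 mm) in both wrist views. The side and top views show an upright stack, and the other parts in view have not moved. Handing in.

```bash
python3 - <<'E'
from h import *
robot.pause(.3); st("final"); robot.job_done()
E
```

```text
final 55.94 [ 0.5001 -0.1498  0.2999] 0.0852 [-0.3 -0.7 -0.2]
the job is handed in; nothing more can be done
```

The beacon is built in the nest: base, LED board, tall amber lens and clamping ring, placed in that order and released. I handed the job in at about 56 s of the 120 s allowed.

| Part | Check | Measured (mm) | Expected (mm) |
|---|---|---|---|
| Base | mark on the well floor | 15.6 | 16 |
| LED board | disc top | 21.1 | 21 |
| LED board | post top | 55.2 | 56 |
| Lens | flange | 35.6 | 36 |
| Ring | rise of the gripper from grip to seating | 36.2 | 36 |

- **Ring:** I did not triangulate its final height. Its edge follows the outline predicted for the seated ring, to about 1 mm, in both wrist views.
- **Base:** guarded lowering stopped about 1.6 mm above the height I expected. The two-view check after release showed it seated and concentric with the nest's ring.
- **Held parts:** close-range wrist views put them about 1–2 mm farther along y than they turned out to be after placing. I allowed for that.
- **Lens:** it sits about 1 mm off the base's centre, within its clearance. My first flange fit while it was held was spoilt by the fingers and I did not use it.
- **Other objects:** the low lens, the jar and the blue and purple look-alikes look unmoved. The carton was only partly in the last view and the tub was outside it; I never moved the gripper down near either.

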